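# Put the upper tier on the coffee carrier and hold the carrier up

## Task

Get the two-tier coffee carrier ready to take away: with the carrier standing on the table, lower (do not drop) the yellow tier squarely over its mast until it rests fully home on the black shoulder. Then grip the bare top of the mast above the tier, lift the whole carrier about 10 cm off the table without tipping it, tier and both jars still in place, and finish while holding it there, steady and level. Leave the cups, snack box and sugar carton where they are.

Things in the scene. Friction and masses are not known exactly. Their poses are not given: they have to be found in the camera images.
- carrier: loose light wooden tray, 130 mm along its x, 230 mm along its y, rim 18 mm high. Origin: centre of its underside; z up. At its centre a black column 30 mm square, its flat top (the shoulder) 70 mm above the underside; on it an aluminium mast 16 mm square, sides parallel to the tray's, up to 136 mm above the underside. Loaded it weighs 0.5 to 0.85 kg and hangs balanced from the mast
- mast_top (a point): centre of the mast's top end, 136 mm above the carrier's underside, axes as the carrier's; the mast's last 6 mm taper from 16 to 10 mm square. With the tier home, the top 30 mm of the mast stand bare above the tier's hub: grip and lift there, with 40 N or more
- shoulder (a point): on the mast's axis at the height of the shoulder (70 mm above the carrier's underside) on which the tier comes to rest, axes as the carrier's
- tier: loose yellow dish 124 mm square, floor 6 mm thick, rim 18 mm high, 0.1 to 0.17 kg, flat on the table. Origin: centre of its underside; z up. At its centre, sides parallel to the dish's, a hub 36 mm square, its top 36 mm above the underside (30 above the floor), with an 18 mm square through bore (1 mm clearance each side of the mast). Grip it by the hub; any of the four quarter turns fits
- jar_green: loose amber jar with a green lid, 42 mm across, 55 mm high, about 0.08 kg, in the carrier's pocket on its +y side. Origin: centre of its underside
- jar_blue: the same with a blue lid, in the pocket on the carrier's -y side
- pocket_green (a point): centre of the floor of the carrier's +y pocket, 83 mm from the mast's axis and 7 mm above the carrier's underside; pocket 50 mm square inside, its walls 13 mm deep; the jar's underside belongs here
- pocket_blue (a point): the same for the -y pocket
- cup_stack: bystander: a stack of brown paper cups, 74 mm across, 121 mm high. Origin: centre of its underside
- snack_box: bystander: an open cardboard box 180 x 120 mm, 45 mm high. Origin: centre of its underside
- sugar_carton: bystander: a white carton with a red band, 60 x 90 mm, 110 mm high. Origin: centre of its underside
Not all that is in view belongs to the job. There is more than one size of the tier; the one meant has the size given above. What is shaped like the jar_blue but pink is not meant.

How it is judged:
On the way:
1. the tier is fully home on the mast's shoulder, flat, while the carrier stands on the table (z of tier in the frame of shoulder between -0.004 and 0.004 m and horizontal distance between tier and shoulder below 0.004 m and angle between the z axis of tier and the z axis of carrier, either way round below 0.07 rad and height (world z) of carrier below 0.006 m and angle between carrier's own z axis and vertical below 0.05 rad), for 0.2 s.
At the end, for the whole second after the job is handed in: Held by the mast (grasp point within 40 mm of its end), underside 60-160 mm up, tilt < 0.1 rad, still (20 mm/s, 0.15 rad/s); tier within 5 mm of the shoulder and 0.07 rad of flat, jars upright (0.2 rad) within 12 mm of their pockets' centres, no bystander touching the carrier (height (world z) of carrier between 0.06 and 0.16 m and angle between carrier's own z axis and vertical below 0.1 rad and linear speed of carrier below 0.02 m/s and angular speed of carrier below 0.15 rad/s and contact force between carrier and the fingers above 2 N and distance between the grasp point and mast_top below 0.04 m and distance between tier and shoulder below 0.005 m and angle between the z axis of tier and the z axis of carrier, either way round below 0.07 rad and distance between jar_green and pocket_green below 0.012 m and distance between jar_blue and pocket_blue below 0.012 m and angle between each of jar_green, jar_blue's own z axis and vertical below 0.2 rad and contact force between carrier and cup_stack below 0.1 N and contact force between carrier and snack_box below 0.1 N and contact force between carrier and sugar_carton below 0.1 N); the arm keeps its last pose, push and grip.
It fails at once if a bystander (cups, snack box or sugar carton) is pushed more than 30 mm (distance of any of cup_stack, snack_box, sugar_carton from where it was at the start of the episode above 0.03 m).
It fails at once if the tier is dropped (moves faster than 0.5 m/s with no finger on it) (linear speed of tier above 0.5 m/s and contact force between each of tier, carrier and the fingers below 0.05 N).
It fails at once if the carrier is tipped by more than 0.5 rad (angle between carrier's own z axis and vertical above 0.5 rad).
It also fails if it takes over 67 s, if anything falls off the work surface, if the arm or the gripper's body presses on something with over 40 N, if the wrist force passes 120 N, or if a joint passes its speed limit or range.

## Robot

A 6-joint arm with a two-finger parallel gripper is mounted at the origin on the work surface. World frame = base frame: x ahead of the robot, y to its left, z up, the work surface at z = 0. Lengths are in m, angles in rad, forces in N, time in s.
With the tool pointing down it reaches from about 0.15 to 0.775 m from the base axis. Payload 6.1 kg.
Tool frame: the origin (TCP) lies between the finger pads; the fingertips stand r.tip_reach ahead of it and the grasp point (between the pads) lies 8 mm behind it (r.tip_reach is the distance from the TCP to the fingertips, in m); z points along the fingers, y is the direction in which the jaws open and shut (so a half turn about z gives the same grasp; the last joint's range is limited). The gripper opens to 85 mm and grips with 20 to 120 N. Pads are 22 mm wide; open, the fingers measure 114 mm over their backs; the gripper's body (76 mm by 85 mm) begins 54 mm behind the grasp point. The pads swing forward as they close: fully open they stand 13 mm farther back than shut.
Start: joints at [1.199, 0.126, -0.04, 1.405, 0, 1.571], TCP at [0.191, 0.489, 0.242] pointing down, gripper open.
Joint ranges: [-2.72, 2.72], [-0.95, 1.95], [-1.27, 1.35], [-1.78, 2.02], [-1.46, 1.47], [-3.14, 3.14]. Speed limits (rad/s): [2.39, 2.39, 3.01, 3.14, 3.14, 3.14].

## Interface

Orientations are given as a unit quaternion [x, y, z, w].
In Python, from station import r gives the robot as it stands.
- The arm moves only by the shell command python3 -m creep 'ROWS'. ROWS is JSON, one flat list of numbers, 7 for each row, row after row: the shift along the tool's x, y, z in m, then the turn, a rotation vector about the tool's x, y, z in degrees, then the gripper's target within -1 to 1 (shut at 1, half-way at 0, fully open at -1). A call has 1 to 20 rows; each row shifts and turns the pose as measured when the row begins, along the tool's axes as they then stand; what a row does not reach is not made up. A row lasts 1/10 s, in which the tool goes at most 50 mm and 8.59 degrees, less where a joint would pass 70% of its speed; a pose out of reach is approached as far as the arm can. A call with a gripper value outside its range is refused whole. The fingers move at their own pace and stop on an object; the grip force is fixed at half the most. Time passes only in rows, so rows that do not move let the fingers close. It gives the time, the measured TCP pose, the force and the opening at its end, in the units of the state.
- r.get_state(): the state, without advancing time (a new reading comes with each control period).
- r.capture(name): name is "side" or "top"; returns the picture (400x640x3 uint8, red, green, blue); there is no depth.
- r.camera_info(name): a dict with "fx", "fy", "cx", "cy" (pixels), "dist_coeffs" ([k1, k2, p1, p2, k3] as OpenCV has them; the pictures are not rectified), "xyz" and "attitude" of the camera in the world. Camera axes: x right, y down, z forward; pixel columns grow to the right and rows downward; lengths in m; the calibration is good to about 2 mm. A picture is of the moment at which its call begins. camera_info takes no time and is no camera call.
- r.finish_job(): hands the job in, once; it reports no verdict.
Trained networks look in the newest picture that a camera, given by its name, has taken for a name from the list of things; names that differ only in an ending like _2 or _b are one class to them, and where a whole thing is asked for, a point or a joint stands for the part that bears it (a point fixed in the world has none). Each returns a list of dicts, best first, with "conf" (0 to 1); they miss things now and then, are a little off and sometimes report something else, mostly with a low value. They report only what shows in the picture. A call takes as long as a camera call. They do not tell look-alikes from the thing itself.
- r.search_frame(camera, target): "point" ([column, row] as shares, 0 to 1, of the picture: columns of its width, rows of its height, amid what is visible of it).
- r.cut_out(camera, target): "region" (400x640 bool, what is visible of it) and "point" ([column, row] as shares, 0 to 1, of the picture: columns of its width, rows of its height, amid what is visible of it).
The state is a dict: "t": time; "joint_positions": joint angles; "qvel": joint speeds; "tau": joint torques, N m; "ee_pos": TCP position; "ee_rot": TCP orientation; "ft_force": force on the tool from outside, world axes, zero at the start; "moment": the same for the moment, N m; "grip_width": finger opening in m.
Only numpy, scipy, OpenCV 4.12 (cv2) and the standard library are available. Lean on these libraries where they do the work, as an engineer would, in place of code of your own. Each camera call takes 0.05 s, during which the arm holds its last target. There are 200 camera calls.

## Working session

There is one attempt and no reset: what is moved stays moved. The work goes in short steps, Python scripts to look and compute and a shell command to move; the robot and the scene stay as the last step left them, time stands still between calls to the robot, and variables do not carry over. Pictures are saved under pics/ and viewed, about 8 in all and at most 12, crops included, and the job is handed in when it is done.

```bash
mkdir -p pics; ls; python3 - <<'E'
from station import r
import cv2
for n in("top","side"):
    im=r.capture(n); cv2.imwrite(f"pics/{n}0.png",im[:,:,::-1]); print(n,r.camera_info(n))
    for t in("carrier","tier","mast_top","jar_green","jar_blue","cup_stack","snack_box","sugar_carton"):
        print(t,[(round(d["conf"],2),[round(d["point"][0]*640),round(d["point"][1]*400)]) for d in r.search_frame(n,t)][:4])
print(r.tip_reach,r.get_state())
E
```

```text
pics
top {'fx': 484.76787664476365, 'fy': 484.76787664476365, 'cx': 310.3688945353431, 'cy': 202.8325329504165, 'dist_coeffs': array([0.04465146, 0.        , 0.        , 0.        , 0.        ]), 'xyz': array([0.42129624, 0.00915812, 1.58124703]), 'attitude': array([ 0.70876237, -0.70448757,  0.02091633, -0.03026013])}
carrier [(0.93, [271, 196]), (0.46, [385, 215])]
tier [(0.92, [373, 271]), (0.9, [387, 163]), (0.81, [381, 219])]
mast_top [(0.68, [295, 128]), (0.56, [271, 197])]
jar_green [(0.69, [246, 202])]
jar_blue [(0.56, [328, 186]), (0.43, [297, 184])]
cup_stack [(0.61, [296, 127])]
snack_box [(0.82, [475, 223])]
sugar_carton [(0.89, [167, 244])]
side {'fx': 507.1268592133655, 'fy': 507.1268592133655, 'cx': 324.7648144214935, 'cy': 193.15369837074374, 'dist_coeffs': array([-0.07876634,  0.        ,  0.        ,  0.        ,  0.        ]), 'xyz': array([0.20955662, 1.35845002, 1.03501446]), 'attitude': array([-0.10069376,  0.87647162, -0.46655053,  0.06315745])}
carrier []
tier [(0.76, [354, 186]), (0.74, [312, 176]), (0.58, [401, 196])]
mast_top [(0.57, [309, 242])]
jar_green 
[... 155 characters left out ...]
gar_carton [(0.9, [342, 314])]
0.011 {'t': 0.9, 'joint_positions': array([ 1.19902273e+00,  1.25782040e-01, -3.95866674e-02,  1.40538953e+00,
        2.27988302e-05,  1.57078251e+00]), 'qvel': array([0.00064296, 0.00132573, 0.00078003, 0.00036395, 0.00018384,
       0.00045658]), 'tau': array([-2.31208556e-03, -4.35688233e+01,  3.53093147e+01,  8.68947263e-04,
       -1.35952996e-04,  2.65002654e-06]), 'ee_pos': array([0.19070717, 0.48912977, 0.24231007]), 'ee_rot': array([ 1.84811339e-01,  9.82774017e-01,  2.08254524e-05, -7.68271451e-06]), 'ft_force': array([-0.19285116,  0.92330274, -0.25048077]), 'moment': array([-0.03009317, -0.01065615, -0.00376384]), 'grip_width': 0.08534741811258241}
```

```bash
python3 - <<'E'
import cv2
a=cv2.imread("pics/top0.png")[90:310,130:530]
cv2.imwrite("pics/a.png",cv2.resize(a,(800,440),interpolation=cv2.INTER_CUBIC))
a=cv2.imread("pics/side0.png")[80:360,170:490]
cv2.imwrite("pics/b.png",cv2.resize(a,(680,595),interpolation=cv2.INTER_CUBIC))
E
```

```text
(no output)
```

View pics/a.png

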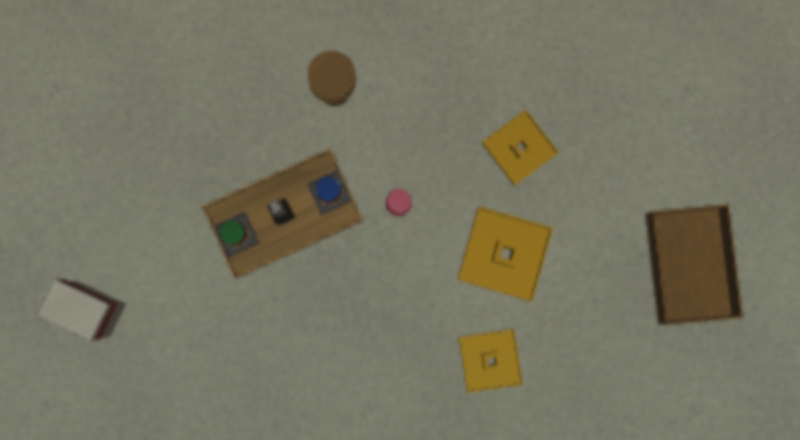

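View pics/b.png

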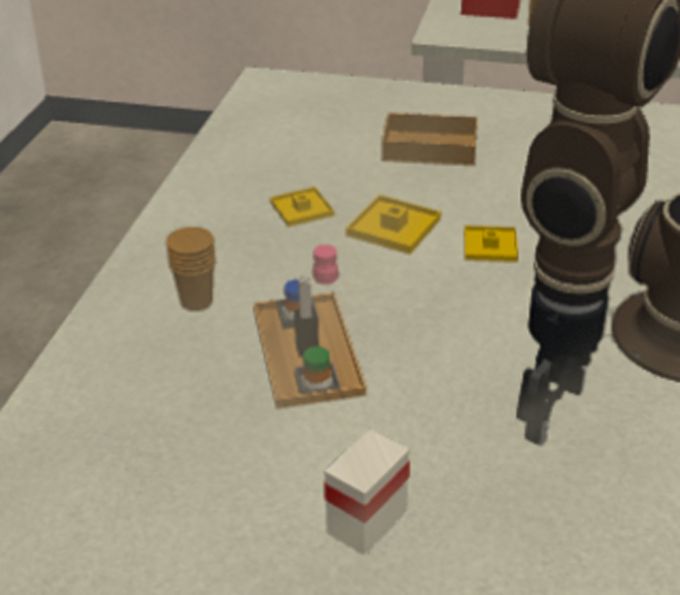

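The top crop shows three yellow dishes at crop (520,147), (505,254) and (490,361). Only the middle one, at full-picture pixel (381,219), has sides of about 73 crop px, or roughly 120 mm; the others are about 85 mm. The carrier is at crop (281,211), and the pink look-alike jar is at (399,202). Next I fit box models to the silhouettes.

```bash
cat > h.py <<'E'
from station import r
import numpy as np, cv2
from scipy.optimize import minimize
from scipy.spatial.transform import Rotation as R
S=4
def proj(n,P):
    c=r.camera_info(n); M=R.from_quat(c["attitude"])
    q=M.inv().apply(np.asarray(P)-c["xyz"])
    K=np.array([[c["fx"],0,c["cx"]],[0,c["fy"],c["cy"]],[0,0,1]])
    return cv2.projectPoints(q,np.zeros(3),np.zeros(3),K,c["dist_coeffs"])[0][:,0]
def box(x,y,sx,sy,z0,z1,s2=None):
    s2=s2 or 1
    return np.array([[x+a*sx/2*k,y+b*sy/2*k,z] for a in(-1,1) for b in(-1,1) for z,k in((z0,1),(z1,s2))])
def cyl(x,y,d,z0,z1):
    t=np.arange(24)*np.pi/12
    return np.array([[x+d/2*np.cos(u),y+d/2*np.sin(u),z] for u in t for z in(z0,z1)])
TIER=[box(0,0,.124,.124,0,.018),box(0,0,.036,.036,0,.036)]
CARR=[box(0,0,.13,.23,0,.018),box(0,0,.03,.03,0,.07),box(0,0,.016,.016,.07,.130),box(0,0,.016,.016,.13,.136,.625),cyl(0,.083,.042,.007,.062),cyl(0,-.083,.042,.007,.062)]
def render(n,model,p,z=0):
    c,s=np.cos(p[2]),np.sin(p[2]); m=np.zeros((400*S,640*S),np.uint8)
    for b in model:
        w=b@np.array([[c,s,0],[-s,c,0],[0,0,1]])+[p[0],p[1],z]
        u=(proj(n,w)+.5)*S-.5
        cv2.fillConvexPoly(m,cv2.convexHull(np.round(u*16).astype(np.int32)),1,shift=4)
    return cv2.resize(m.astype(np.float32),(640,400),interpolation=cv2.INTER_AREA)
def fit(masks,model,p0,z=0):
    def f(p):
        return sum((np.abs(render(n,model,p,z)-m)).sum()/m.sum() for n,m in masks.items())
    o=minimize(f,p0,method="Nelder-Mead",options=dict(initial_simplex=np.array(p0)+np.array([[0,0,0],[.01,0,0],[0,.01,0],[0,0,.15]]),xatol=1e-4,fatol=1e-4))
    return o.x.round(4),round(o.fun,3)
def ray(n,px,z):
    f=lambda p:((proj(n,[[p[0],p[1],z]])[0]-px)**2).sum()
    return minimize(f,[.4,0],method="Nelder-Mead",options=dict(xatol=1e-5,fatol=1e-6)).x
def mask(n,t,p,z=0.02):
    u=proj(n,[[p[0],p[1],z]])[0]; L=r.cut_out(n,t)
    d=min(L,key=lambda d:np.hypot(*(np.array(d["point"])*[640,400]-u)))
    print(n,t,round(d["conf"],2),d["region"].sum(),np.round(np.array(d["point"])*[640,400]-u,1))
    return d["region"].astype(np.float32)
E
python3 - <<'E'
from h import *
pt=ray("top",[381,218],.02); pc=ray("top",[271,196],.02); print(pt,pc)
for n in("top","side"): r.capture(n)
for t,m,p in(("tier",TIER,pt),("carrier",CARR,pc)):
    M={}
    for n in("top","side"):
        try: M[n]=mask(n,t,p)
        except ValueError: print("miss",n,t)
    y0=-.28 if t=="tier" else .35
    for k in M: print(t,k,[fit({k:M[k]},m,[*p,y]) for y in (.25,-.25,.5,-.5) ])
    np.savez(f"m_{t}.npz",**M)
for t,z in(("cup_stack",.121),("sugar_carton",.11),("snack_box",.045)):
    print(t,[ray("top",np.array(d["point"])*[640,400],z) for d in r.search_frame("top",t)[:1]])
E
```

```text
[ 0.48686818 -0.19708165] [0.55590856 0.15768665]
top tier 0.68 1477 [-0.3 -2.7]
side tier 0.76 781 [-0.2  0.4]
tier top [(array([ 0.494 , -0.202 , -0.2829]), np.float64(0.05)), (array([ 0.4937, -0.2021, -0.2822]), np.float64(0.049)), (array([ 0.4938, -0.2019,  1.2865]), np.float64(0.049)), (array([ 0.4938, -0.2019, -0.2833]), np.float64(0.049))]
tier side [(array([ 0.4905, -0.2019, -0.2906]), np.float64(0.043)), (array([ 0.4908, -0.2018, -0.2802]), np.float64(0.044)), (array([ 0.4904, -0.2019,  1.2804]), np.float64(0.043)), (array([ 0.4907, -0.2014, -0.2787]), np.float64(0.043))]
top carrier 0.82 2503 [-0.1  1.5]
side carrier 0.8 1940 [-1.1  4.5]
carrier top [(array([0.5572, 0.1577, 0.4306]), np.float64(0.161)), (array([0.5571, 0.1577, 0.4312]), np.float64(0.161)), (array([0.5571, 0.158 , 0.4348]), np.float64(0.162)), (array([0.5573, 0.1582, 0.4361]), np.float64(0.161))]Traceback (most recent call last):
  File "<stdin>", line 10, in <module>
  File "h.py", line 29, in fit
    o=minimize(f,p0,method="Nelder-Mead",options=dict(initial_simplex=np.array(p0)+np.array([[0,0,0],[.01,0,0],[0,.01,0],[0,0,.15]]),xatol=1e-4,fatol=1e-4))
    res = _minimize_neldermead(fun, x0, args, callback, bounds=bounds,
                               **options)
    fxcc = func(xcc)
    fx = function(np.copy(x), *(wrapper_args + args))
  File "h.py", line 28, in f
    return sum((np.abs(render(n,model,p,z)-m)).sum()/m.sum() for n,m in masks.items())
  File "h.py", line 28, in <genexpr>
    return sum((np.abs(render(n,model,p,z)-m)).sum()/m.sum() for n,m in masks.items())
                       ~~~~~~^^^^^^^^^^^^^
  File "h.py", line 23, in render
    u=(proj(n,w)+.5)*S-.5
       ~~~~^^^^^
  File "h.py", line 7, in proj
    c=r.camera_info(n); M=R.from_quat(c["attitude"])
ValueError: time passes only in moves, steps and waits
```

```bash
python3 - <<'E'
s=open("h.py").read().replace("c=r.camera_info(n); M","c=INFO[n]; M").replace("S=4\n",'S=4\nINFO={n:r.camera_info(n) for n in("top","side")}\n')
open("h.py","w").write(s)
E
cat > e.py <<'E'
from h import *
for n in("top","side"): r.capture(n)
pc=[.557,.158]; G=[.518+.0,.233]; M={}
c,s=np.cos(.43),np.sin(.43)
for n in("top","side"):
    m=mask(n,"carrier",pc)
    for t,k in(("jar_green",1),("jar_blue",-1)):
        j=[pc[0]-k*.083*s,pc[1]+k*.083*c]
        try: m=np.maximum(m,mask(n,t,j,.05))
        except ValueError: print("miss")
    m=cv2.morphologyEx(m,cv2.MORPH_CLOSE,np.ones((3,3)))
    M[n]=m
    for y in(.25,.5): print(n,fit({n:m},CARR,[*pc,y]))
print("both",fit(M,CARR,[*pc,.4]))
T=np.load("m_tier.npz") if __import__("os").path.exists("m_tier.npz") else {}
if T: print("tier both",fit(dict(T),TIER,[.492,-.202,-.28]))
for t,z in(("cup_stack",.121),("sugar_carton",.11),("snack_box",.045)):
    print(t,[ray("top",np.array(d["point"])*[640,400],z).round(3) for d in r.search_frame("top",t)[:1]])
for n in("top","side"):
    im=r.capture(n); print(n)
    o=cv2.resize(im,None,fx=4,fy=4,interpolation=cv2.INTER_CUBIC)
    def dr(mod,p):
        a=cv2.resize((render(n,mod,p)>.5).astype(np.uint8),None,fx=4,fy=4,interpolation=cv2.INTER_LINEAR)
        cv2.drawContours(o,cv2.findContours(a,cv2.RETR_EXTERNAL,cv2.CHAIN_APPROX_NONE)[0],-1,(255,0,255),1)
    dr(CARR,fit({n:M[n]},CARR,[*pc,.4])[0])
    dr(TIER,[.4923,-.202,-.283])
    u=proj(n,[[.53,0,.03]])[0]*4
    v=o[int(u[1])-220:int(u[1])+240,int(u[0])-350:int(u[0])+350]
    cv2.imwrite(f"pics/ov_{n}.png",v[:,:,::-1])
E
python3 e.py
```

```text
top carrier 0.94 2602 [-0.7  0.1]
top jar_green 0.69 152 [-1.8 -2.9]
top jar_blue 0.54 102 [ 3.  -0.5]
top (array([0.5575, 0.1582, 0.435 ]), np.float64(0.026))
top (array([0.5577, 0.1582, 0.4365]), np.float64(0.026))Traceback (most recent call last):
  File "e.py", line 6, in <module>
    m=mask(n,"carrier",pc)
  File "h.py", line 37, in mask
    d=min(L,key=lambda d:np.hypot(*(np.array(d["point"])*[640,400]-u)))
ValueError: min() iterable argument is empty
```

```bash
sed -i 's|    m=mask(n,"carrier",pc)|    try: m=mask(n,"carrier",pc)\n    except ValueError: m=dict(np.load("m_carrier.npz"))[n] if 0 else None\n    for _ in range(4):\n        if m is None:\n            r.capture(n)\n            try: m=mask(n,"carrier",pc)\n            except ValueError: pass\n    if m is None: continue|; s|dr(CARR,fit({n:M\[n\]},CARR,\[\*pc,.4\])\[0\])|dr(CARR,[.5576,.1582,.435])|' e.py; sed -i 's/^T=.*/T={}/' e.py; python3 e.py
```

```text
top carrier 0.95 2584 [1.1 1.9]
top jar_green 0.68 169 [0.5 0. ]
miss
top (array([0.5567, 0.1592, 0.4354]), np.float64(0.08))
top (array([0.5568, 0.1584, 0.4304]), np.float64(0.081))
side carrier 0.72 1857 [-2.2  5.6]
side jar_green 0.81 272 [-1.9  5.7]
side jar_blue 0.75 192 [ 12.2 -13.3]
side (array([0.5541, 0.1586, 0.434 ]), np.float64(0.164))
side (array([0.5543, 0.1586, 0.4293]), np.float64(0.164))
both (array([0.5553, 0.1587, 0.4332]), np.float64(0.256))
cup_stack [array([0.75 , 0.071])]
sugar_carton [array([0.402, 0.454])]
snack_box [array([ 0.48 , -0.487])]
top
side
```

View pics/ov_top.png

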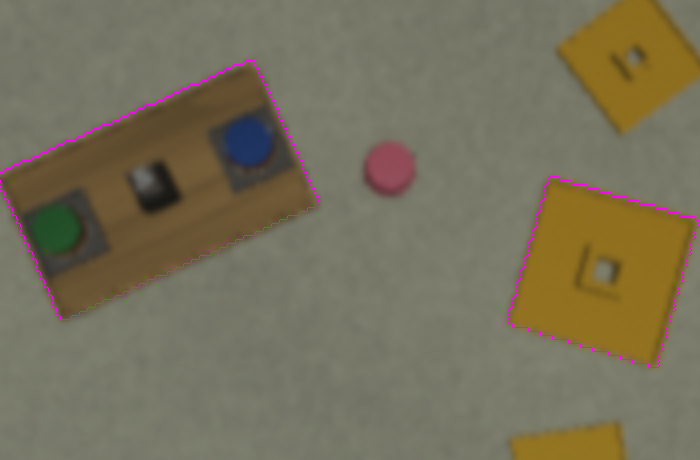

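View pics/ov_side.png

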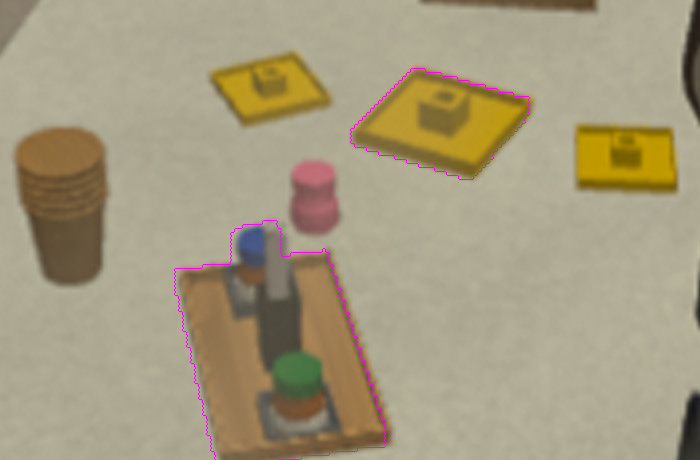

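The fit outlines lie on the carrier (mast at top-crop pixel 155,185) and on the large dish (hub at 603,270). In both fits the side camera gives x about 3 mm lower than the top camera, so I average them: tier (.492,-.202), yaw -.283; carrier (.556,.1585), yaw .434. The mast top is in the clear.

```bash
python3 -m creep '[-0.015,-0.015,0,0,0,0,-0.4,-0.033,-0.033,0,0,0,0,-0.4,-0.033,-0.033,0,0,0,0,-0.4,-0.033,-0.033,0,0,0,0,-0.4,-0.033,-0.033,0,0,0,0,-0.4,-0.033,-0.033,0,0,0,0,-0.4,-0.033,-0.033,0,0,0,0,-0.4,-0.033,-0.033,0,0,0,0,-0.4,-0.033,-0.033,0,0,0,0,-0.4,-0.033,-0.033,0,0,0,0,-0.4,-0.033,-0.033,0,0,0,0,-0.4,-0.033,-0.033,0,0,0,0,-0.4,-0.033,-0.033,0,0,0,0,-0.4,-0.033,-0.033,0,0,0,0,-0.4,-0.033,-0.033,0,0,0,0,-0.4,-0.02,-0.02,0,0,0,0,-0.4,0,0,0,0,0,0,-0.4]'
cat > go.py <<'E'
import sys; from h import *
# target x y z yaw(jaw direction) -> remaining shift in tool axes, turn in deg
x,y,z,w=map(float,sys.argv[1:]); s=r.get_state(); Q=R.from_quat(s["ee_rot"])
c,n=np.cos(w),np.sin(w); T=R.from_matrix(np.array([[n,c,0],[-c,n,0],[0,0,-1]]))
print("t",round(s["t"],2),"pos",s["ee_pos"].round(4),"yaw",round(float(np.arctan2(*Q.as_matrix()[1::-1,1])),4),"F",s["ft_force"].round(1),"w",round(s["grip_width"],4))
print("shift mm now-axes",(Q.inv().apply(np.array([x,y,z])-s["ee_pos"])*1000).round(1),"target-axes",(T.inv().apply(np.array([x,y,z])-s["ee_pos"])*1000).round(1),"turn",np.degrees((Q.inv()*T).as_rotvec()).round(2),"j",s["joint_positions"].round(2))
E
python3 go.py .4923 -.202 .12 -.283
```

```text
t: 3.85
ee_pos: [0.4848, -0.1786, 0.2426]
ee_rot: [0.183, 0.983, 0.002, 0.005]
ft_force: [0.2, 1.1, -0.3]
grip_width: 0.0598Traceback (most recent call last):
  File "go.py", line 4, in <module>
    c,n=np.cos(w),np.sin(w); T=R.from_matrix(np.array([[n,c,0],[-c,n,0],[0,0,-1]]))
                               ~~~~~~~~~~~~~^^^^^^^^^^^^^^^^^^^^^^^^^^^^^^^^^^^^^^^
  File "scipy/spatial/transform/_rotation.pyx", line 1143, in scipy.spatial.transform._rotation.Rotation.from_matrix
ValueError: Non-positive determinant (left-handed or null coordinate frame) in rotation matrix 0: [[-0.27923757  0.96022205  0.        ]
 [-0.96022205 -0.27923757  0.        ]
 [ 0.          0.         -1.        ]].
```

```bash
sed -i 's/\[\[n,c,0\],\[-c,n,0\]/[[-n,c,0],[c,n,0]/' go.py; python3 go.py .4923 -.202 .12 -.283; python3 -m creep '[0,0,0,0,0,8.5,-0.4,0,0,0,0,0,8.5,-0.4,0,0,0,0,0,8.5,-0.4,0,0,0,0,0,8.5,-0.4,0,0,0,0,0,8.5,-0.4,0,0,0,0,0,8.5,-0.4,0,0,0,0,0,8.5,-0.4,0,0,0,0,0,8.5,-0.4,0,0,0,0,0,8.5,-0.4,0,0,0,0,0,8.5,-0.4,0,0,0,0,0,0,-0.4]';python3 go.py .4923 -.202 .12 -.283
```

```text
t 3.85 pos [ 0.4848 -0.1786  0.2426] yaw 1.2037 F [ 0.2  1.1 -0.3] w 0.0598
shift mm now-axes [-14.4 -19.8 122.6] target-axes [-20.4  13.8 122.6] turn [ 0.61  0.19 85.18] j [-0.36  0.1  -0.07  1.39  0.    0.01]
t: 4.95
ee_pos: [0.4815, -0.1717, 0.243]
ee_rot: [0.804, 0.594, 0.005, 0.0]
ft_force: [-0.4, -0.4, 0.3]
grip_width: 0.0597
t 4.95 pos [ 0.4815 -0.1717  0.243 ] yaw -0.2976 F [-0.4 -0.4  0.3] w 0.0597
shift mm now-axes [-26.7  18.5 122.9] target-axes [-26.1  18.8 123. ] turn [ 0.34 -0.4  -0.84] j [-0.35  0.1  -0.07  1.4   0.01  1.52]
```

```bash
python3 -m creep '[-0.0065,0.0047,0.031,0.3,-0.4,-0.8,-0.4,-0.0065,0.0047,0.031,0,0,0,-0.4,-0.0065,0.0047,0.031,0,0,0,-0.4,-0.0065,0.0047,0.031,0,0,0,-0.4,0,0,0,0,0,0,-0.4]';python3 go.py .4923 -.202 .06 -.283
```

```text
t: 5.45
ee_pos: [0.4936, -0.1997, 0.1179]
ee_rot: [0.793, 0.609, 0.002, 0.002]
ft_force: [-0.7, 0.2, -0.3]
grip_width: 0.0599
t 5.45 pos [ 0.4936 -0.1997  0.1179] yaw -0.2604 F [-0.7  0.2 -0.3] w 0.0599
shift mm now-axes [-2.6 -1.  57.9] target-axes [-2.6 -0.6 57.9] turn [ 0.33 -0.02  1.29] j [-0.38  0.16 -0.27  1.13  0.    1.45]
```

```bash
python3 -m creep '[-0.0015,-0.0004,0.029,0.3,0,1.3,-0.4,-0.0010,-0.0003,0.029,0,0,0,-0.4,0,0,0,0,0,0,-0.4]';python3 go.py .4923 -.202 .022 -.283
```

```text
t: 5.75
ee_pos: [0.4936, -0.201, 0.0627]
ee_rot: [0.798, 0.603, 0.001, 0.001]
ft_force: [-0.4, -0.5, -0.5]
grip_width: 0.0598
t 5.75 pos [ 0.4936 -0.201   0.0627] yaw -0.2758 F [-0.4 -0.5 -0.5] w 0.0598
shift mm now-axes [-1.3 -1.1 40.7] target-axes [-1.3 -1.  40.7] turn [ 0.21 -0.03  0.41] j [-0.39  0.2  -0.35  1.01  0.    1.46]
```

```bash
python3 - <<'E'
from h import *
for i,n in enumerate(("top","side")):
    im=r.capture(n); u=proj(n,[[.492,-.202,.05]])[0]
    v=cv2.resize(im[int(u[1])-45:int(u[1])+45,int(u[0])-45:int(u[0])+45],(400,400),interpolation=cv2.INTER_CUBIC)
    o=v if i==0 else np.hstack([o,v])
cv2.imwrite("pics/c.png",o[:,:,::-1])
E
```

```text
(no output)
```

View pics/c.png

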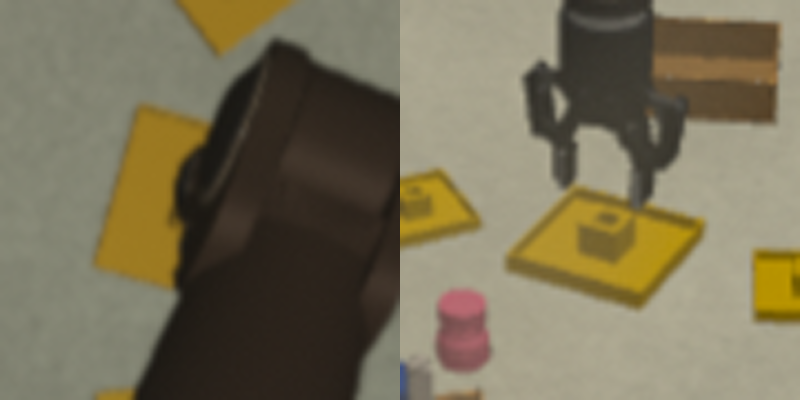

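The jaws straddle the hub: in the side half, the fingers are at (565,180) and (640,190) and the hub is at (605,230). I descend and close.

```bash
python3 -m creep '[-0.001,-0.001,0.014,0.2,0,0.4,-0.4,-0.0003,0,0.014,0,0,0,-0.4,0,0,0.012,0,0,0,-0.4,0,0,0,0,0,0,-0.4]';python3 go.py .4923 -.202 .022 -.283
```

```text
t: 6.25
ee_pos: [0.4979, -0.2037, 0.0286]
ee_rot: [0.799, 0.601, 0.004, 0.006]
ft_force: [-0.2, 0.2, 0.6]
grip_width: 0.0596
t 6.25 pos [ 0.4979 -0.2037  0.0286] yaw -0.2817 F [-0.2  0.2  0.6] w 0.0596
shift mm now-axes [ 0.1 -5.9  6.5] target-axes [ 0.1 -5.9  6.6] turn [0.78 0.04 0.07] j [-0.39  0.23 -0.4   0.93  0.    1.46]
```

```bash
python3 -m creep '[0,-0.003,0.004,0.8,0,0,-0.4,0,-0.003,0.002,0,0,0,-0.4,0,0,0,0,0,0,-0.4]';python3 go.py .4923 -.202 .022 -.283
```

```text
t: 6.55
ee_pos: [0.4916, -0.202, 0.0219]
ee_rot: [0.799, 0.601, -0.001, -0.001]
ft_force: [-0.3, 0.6, -0.7]
grip_width: 0.0596
t 6.55 pos [ 0.4916 -0.202   0.0219] yaw -0.2816 F [-0.3  0.6 -0.7] w 0.0596
shift mm now-axes [ 0.2  0.7 -0.1] target-axes [ 0.2  0.7 -0.1] turn [-0.14  0.04  0.08] j [-0.39  0.23 -0.41  0.93 -0.    1.46]
```

```bash
python3 -m creep '[0,0,0,-0.1,0,0,1,0,0,0,0,0,0,1,0,0,0,0,0,0,1,0,0,0,0,0,0,1,0,0,0,0,0,0,1,0,0,0,0,0,0,1,0,0,0,0,0,0,1,0,0,0,0,0,0,1]';python3 go.py .4923 -.202 .022 -.283
```

```text
t: 7.35
ee_pos: [0.4916, -0.202, 0.0225]
ee_rot: [0.799, 0.601, -0.0, 0.0]
ft_force: [0.5, -0.1, -1.3]
grip_width: 0.0349
t 7.35 pos [ 0.4916 -0.202   0.0225] yaw -0.2816 F [ 0.5 -0.1 -1.3] w 0.0349
shift mm now-axes [0.2 0.7 0.5] target-axes [0.2 0.7 0.5] turn [0.   0.04 0.08] j [-0.39  0.23 -0.41  0.93 -0.    1.46]
```

```bash
python3 -m creep '[0,0,-0.01,0,0,0,1,0,0,-0.025,0,0,0,1,0,0,-0.035,0,0,0,1,0,0,-0.035,0,0,0,1,0,0,-0.035,0,0,0,1,0,0,-0.035,0,0,0,1,0,0,-0.02,0,0,0,1,0,0,0,0,0,0,1]';python3 go.py .556 .1585 .21 .434
```

```text
t: 8.15
ee_pos: [0.4901, -0.2012, 0.2289]
ee_rot: [0.799, 0.601, -0.0, -0.0]
ft_force: [0.4, -0.5, -1.9]
grip_width: 0.035
t 8.15 pos [ 0.4901 -0.2012  0.2289] yaw -0.2817 F [ 0.4 -0.5 -1.9] w 0.035
shift mm now-axes [363.9 -36.7  18.7] target-axes [298.7 211.   18.9] turn [-4.000e-02  2.000e-02 -4.101e+01] j [-0.39  0.14 -0.06  1.38 -0.    1.46]
```

```bash
python3 -m creep '[0.015,-0.002,0,0,0,0,1,0.03,-0.003,0,0,0,0,1,0.035,-0.0035,0,0,0,0,1,0.035,-0.0035,0,0,0,0,1,0.035,-0.0035,0,0,0,0,1,0.035,-0.0035,0,0,0,0,1,0.035,-0.0035,0,0,0,0,1,0.035,-0.0035,0,0,0,0,1,0.035,-0.0035,0,0,0,0,1,0.03,-0.003,0,0,0,0,1,0.025,-0.0025,0,0,0,0,1,0.015,-0.0015,0,0,0,0,1,0,0,0,0,0,-4,1,0,0,0,0,0,-7,1,0,0,0,0,0,-7,1,0,0,0,0,0,-7,1,0,0,0,0,0,-7,1,0,0,0,0,0,-6,1,0,0,0,0,0,-3,1,0,0,0,0,0,0,1]';python3 go.py .556 .1585 .21 .434
```

```text
t: 10.15
ee_pos: [0.542, 0.1778, 0.2011]
ee_rot: [0.525, 0.851, -0.013, -0.016]
ft_force: [0.0, -0.3, -1.8]
grip_width: 0.035
t 10.15 pos [0.542  0.1778 0.2011] yaw 0.4654 F [ 0.  -0.3 -1.8] w 0.035
shift mm now-axes [-23.4   3.5  -9.4] target-axes [-23.4   4.5  -8.9] turn [-2.21 -0.73  1.78] j [0.31 0.25 0.02 1.38 0.01 1.42]
```

```bash
python3 -m creep '[-0.008,0.0012,0,-1.1,-0.4,0.9,1,-0.008,0.0012,0,-1.1,-0.4,0.9,1,-0.006,0.0012,0,0,0,0,1,0,0,0,0,0,0,1]';python3 go.py .556 .1585 .2 .434;python3 - <<'E'
from h import *
p=r.get_state()["ee_pos"]
for n in("top","side"): 
    r.capture(n)
    for z in(0,): 
        try:
            m=mask(n,"tier",p[:2],p[2]-.01); np.save(f"tc_{n}.npy",m)
            print(n,fit({n:m},TIER,[p[0],p[1],.434],p[2]-.0225))
        except ValueError as e: print(n,"miss")
for i,n in enumerate(("top","side")):
    im=r.capture(n); u=proj(n,[[.556,.16,.12]])[0]
    v=cv2.resize(im[int(u[1])-60:int(u[1])+60,int(u[0])-60:int(u[0])+60],(400,400),interpolation=cv2.INTER_CUBIC)
    o=v if i==0 else np.hstack([o,v])
cv2.imwrite("pics/d.png",o[:,:,::-1])
E
```

```text
t: 10.55
ee_pos: [0.5548, 0.1575, 0.1994]
ee_rot: [0.541, 0.841, -0.0, 0.001]
ft_force: [-0.2, -0.0, -1.3]
grip_width: 0.0345
t 10.55 pos [0.5548 0.1575 0.1994] yaw 0.4269 F [-0.2 -0.  -1.3] w 0.0345
shift mm now-axes [ 0.4  1.5 -0.6] target-axes [ 0.4  1.5 -0.6] turn [ 0.05  0.16 -0.41] j [ 0.28  0.23 -0.01  1.33 -0.    1.42]
top tier 0.63 577 [17.1 -1.1]
top (array([0.5713, 0.1229, 0.6063]), np.float64(2.266))
side tier 0.88 1091 [1.5 3.2]
side (array([0.5535, 0.1579, 0.4526]), np.float64(0.163))
```

View pics/d.png

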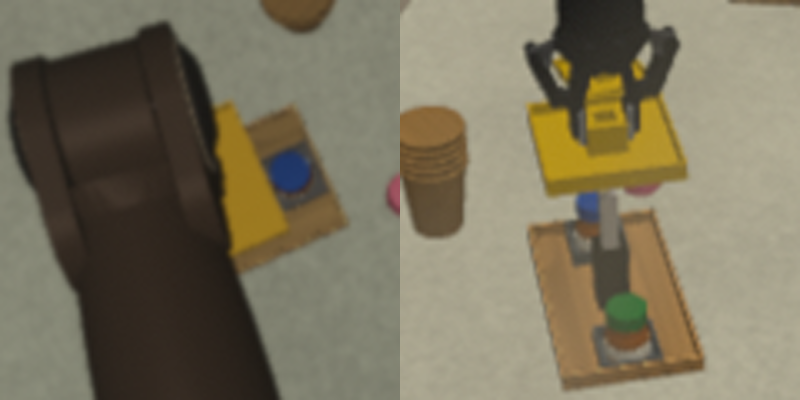

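The tier is level and over the mast: in the side half, the hub is at column 606 and the mast at 610. The side-camera fit and my target agree on about 1 mm still to go, so I lower in small steps.

```bash
python3 -m creep '[0.0004,0.0015,0.012,0,0.1,-0.4,1,0,0,0.012,0,0,0,1,0,0,0.010,0,0,0,1,0,0,0,0,0,0,1,0,0,0,0,0,0,1]';python3 go.py .556 .1585 .163 .434
```

```text
t: 11.35
ee_pos: [0.5552, 0.1601, 0.1607]
ee_rot: [0.537, 0.844, -0.001, -0.001]
ft_force: [0.3, 0.0, -0.6]
grip_width: 0.0347
t 11.35 pos [0.5552 0.1601 0.1607] yaw 0.4372 F [ 0.3  0.  -0.6] w 0.0347
shift mm now-axes [-1.8  0.  -2.3] target-axes [-1.8  0.  -2.3] turn [-0.11 -0.    0.19] j [ 0.28  0.24 -0.08  1.25 -0.    1.41]
```

```bash
python3 -m creep '[-0.0017,0,-0.001,-0.1,0,0.2,1,0,0,0,0,0,0,1]';python3 go.py .556 .1585 .163 .434;python3 - <<'E'
from h import *
p=r.get_state()["ee_pos"]; n="side"
r.capture(n)
m=mask(n,"tier",p[:2],p[2]-.01)
for k in(3,9,13):
    q=cv2.morphologyEx(m,cv2.MORPH_CLOSE,np.ones((k,k)))
    print(k,fit({n:q},TIER,[p[0],p[1],.434],p[2]-.0225))
q=mask(n,"carrier",[.556,.1585]); 
im=r.capture(n); u=proj(n,[[.556,.16,.13]])[0]; o=cv2.resize(im,None,fx=6,fy=6,interpolation=cv2.INTER_CUBIC)
c,s=np.cos(.434),np.sin(.434)
def line(h,z,cx,cy):
    w=np.array([[cx+a*c-b*s,cy+a*s+b*c,z] for a,b in((h,h),(h,-h),(-h,-h),(-h,h))])
    cv2.polylines(o,[np.int32((proj(n,w)+.5)*6-.5)],True,(255,0,255),1)
line(.062,p[2]-.0045,p[0],p[1]); line(.018,p[2]+.0135,p[0],p[1]); line(.015,.07,.556,.1585); line(.008,.07,.556,.1585)
u=u*6; cv2.imwrite("pics/e.png",o[int(u[1])-200:int(u[1])+330,int(u[0])-250:int(u[0])+250,::-1])
E
```

```text
t: 11.55
ee_pos: [0.556, 0.1585, 0.1619]
ee_rot: [0.538, 0.843, -0.0, -0.0]
ft_force: [-0.2, -0.6, -1.8]
grip_width: 0.0346
t 11.55 pos [0.556  0.1585 0.1619] yaw 0.4336 F [-0.2 -0.6 -1.8] w 0.0346
shift mm now-axes [-0.   0.  -1.1] target-axes [-0.   0.  -1.1] turn [-0.01  0.   -0.02] j [ 0.28  0.24 -0.08  1.25 -0.    1.41]
side tier 0.61 944 [1.2 4.8]
3 (array([0.5562, 0.1579, 0.4067]), np.float64(0.29))
9 (array([0.5562, 0.1579, 0.4067]), np.float64(0.176))
13 (array([0.5562, 0.1579, 0.4067]), np.float64(0.144))
side carrier 0.63 1699 [-1.   8.8]
```

View pics/e.png

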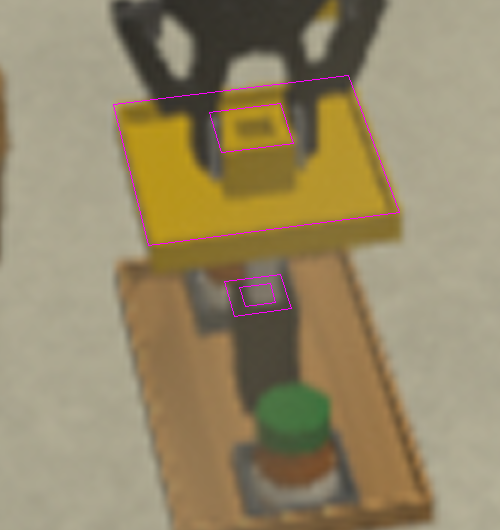

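```bash
cat > p.py <<'E'
from h import *
im0=cv2.imread("pics/side0.png").astype(float); cap=r.capture("side")[:,:,::-1].astype(float)
c,s=np.cos(.434),np.sin(.434)
def W(a,b,z,cx,cy): return [cx+a*c-b*s,cy+a*s+b*c,z]
def edge(im,P,ch=None,n="side",L=5):
    # P: two 3d points of a model edge; subpixel offset (px along normal, image-right positive) of strongest gradient
    q=proj(n,P); t=(q[1]-q[0])/np.linalg.norm(q[1]-q[0]); nn=np.array([t[1],-t[0]]); nn*=np.sign(nn[0]) if abs(nn[0])>.5 else np.sign(nn[1])
    d=np.arange(-L,L+.01,.25); acc=0
    for k in np.linspace(.1,.9,25):
        X=(q[0]+k*(q[1]-q[0]))[:,None]+nn[:,None]*d
        acc=acc+np.stack([cv2.remap(im[:,:,j].astype(np.float32),X[0][None].astype(np.float32),X[1][None].astype(np.float32),cv2.INTER_CUBIC)[0] for j in range(3)],1)
    g=np.abs(np.gradient(cv2.GaussianBlur(acc,(1,5),0),axis=0)).sum(1); i=g.argmax()
    w=g*(np.abs(d-d[i])<1.3); return round(float((w*d).sum()/w.sum()),2),nn.round(2)
def silh(im,h,z0,z1,cx,cy,L=4):
    cs=[(a,b) for a in(-h,h) for b in(-h,h)]
    u=[proj("side",[W(a,b,(z0+z1)/2,cx,cy)])[0][0] for a,b in cs]
    return [edge(im,[W(*cs[k],z0,cx,cy),W(*cs[k],z1,cx,cy)],L=L) for k in(int(np.argmin(u)),int(np.argmax(u)))]
C=(.556,.1585); p=r.get_state()["ee_pos"]; T=p[:2]
print("mast",silh(im0,.008,.085,.125,*C,L=3)); print("column im0",silh(im0,.015,.035,.065,*C)); print("column now",silh(cap,.015,.035,.06,*C))
b=p[2]-.0225
print("hub",silh(cap,.018,b+.012,b+.030,*T,L=3))
h=.062
print("tier edges top",[ (k,edge(cap,[W(*A,b+.018,*T),W(*B,b+.018,*T)],L=3)) for k,A,B in(("+x",(h,-h),(h,h)),("-x",(-h,-h),(-h,h)))], "bottom edge +y",edge(cap,[W(-h,h,b,*T),W(h,h,b,*T)],L=3))
C2=(.4923,-.202)
c,s=np.cos(-.283),np.sin(-.283)
print("tier at start", [ (k,edge(im0,[W(*A,.018,*C2),W(*B,.018,*C2)],L=3)) for k,A,B in(("+x",(h,-h),(h,h)),("-x",(-h,-h),(-h,h)))])
print("px per m x,y:",proj("side",[[.557,.1585,.1]])-proj("side",[[.556,.1585,.1]]),proj("side",[[.556,.1595,.1]])-proj("side",[[.556,.1585,.1]]))
E
python3 p.py
```

```text
mast [(1.1, array([ 1.  , -0.04])), (1.91, array([ 1.  , -0.03]))]
column im0 [(0.8, array([ 1.  , -0.05])), (1.0, array([ 1.  , -0.03]))]
column now [(0.79, array([ 1.  , -0.05])), (0.98, array([ 1.  , -0.03]))]
hub [(1.82, array([ 1.  , -0.05])), (1.84, array([ 1.  , -0.03]))]
tier edges top [('+x', (-0.58, array([ 0.97, -0.24]))), ('-x', (0.05, array([ 0.94, -0.35])))] bottom edge +y (-0.32, array([0.13, 0.99]))
tier at start [('+x', (0.69, array([0.7 , 0.71]))), ('-x', (2.26, array([0.74, 0.67])))]
px per m x,y: [[-0.31460522 -0.04184868]] [[-0.08310765  0.19110044]]
```

```bash
for i in 1; do python3 -m creep '[0,0,0.003,0,0,0,1,0,0,0.003,0,0,0,1,0,0,0,0,0,0,1]'; done; python3 go.py .556 .1585 .15 .434; python3 -m creep '[0,0,0.003,0,0,0,1,0,0,0,0,0,0,1]'; python3 go.py .556 .1585 .15 .434
```

```text
t: 12.1
ee_pos: [0.556, 0.1587, 0.1555]
ee_rot: [0.538, 0.843, 0.0, 0.0]
ft_force: [-0.3, 0.0, -1.0]
grip_width: 0.035
t 12.1 pos [0.556  0.1587 0.1555] yaw 0.4339 F [-0.3  0.  -1. ] w 0.035
shift mm now-axes [-0.2 -0.1  5.5] target-axes [-0.2 -0.1  5.5] turn [ 0.01 -0.   -0.01] j [ 0.28  0.24 -0.09  1.24  0.    1.41]
t: 12.3
ee_pos: [0.5556, 0.1585, 0.1524]
ee_rot: [0.538, 0.843, -0.0, -0.0]
ft_force: [-1.3, -0.2, -2.0]
grip_width: 0.0347
t 12.3 pos [0.5556 0.1585 0.1524] yaw 0.4339 F [-1.3 -0.2 -2. ] w 0.0347
shift mm now-axes [-0.2  0.4  2.4] target-axes [-0.2  0.4  2.4] turn [-0.03  0.01 -0.01] j [ 0.28  0.24 -0.1   1.23 -0.    1.41]
```

```bash
python3 -m creep '[0,-0.0005,0.002,0,0,0,1,0,0,0.002,0,0,0,1,0,0,0,0,0,0,1]'; python3 go.py .556 .1585 .15 .434; python3 -m creep '[0,0,0.003,0,0,0,1,0,0,0,0,0,0,1]'; python3 go.py .556 .1585 .15 .434
```

```text
t: 12.6
ee_pos: [0.5551, 0.1583, 0.1478]
ee_rot: [0.538, 0.843, -0.0, -0.0]
ft_force: [-0.2, 0.5, -0.8]
grip_width: 0.035
t 12.6 pos [0.5551 0.1583 0.1478] yaw 0.4339 F [-0.2  0.5 -0.8] w 0.035
shift mm now-axes [-0.2  0.9 -2.2] target-axes [-0.2  0.9 -2.2] turn [-0.03 -0.   -0.01] j [ 0.28  0.24 -0.11  1.22 -0.    1.41]
t: 12.8
ee_pos: [0.5551, 0.1584, 0.1444]
ee_rot: [0.538, 0.843, -0.0, -0.0]
ft_force: [0.6, 0.3, -0.7]
grip_width: 0.0349
t 12.8 pos [0.5551 0.1584 0.1444] yaw 0.4339 F [ 0.6  0.3 -0.7] w 0.0349
shift mm now-axes [-0.2  0.9 -5.6] target-axes [-0.2  0.9 -5.6] turn [-0.03 -0.   -0.01] j [ 0.28  0.24 -0.11  1.22 -0.    1.41]
```

Sliding freely. I continue down with 3–4 mm rows; home should be at about z = .0925.

```bash
python3 -m creep '[0,0,0.004,0,0,0,1,0,0,0.004,0,0,0,1,0,0,0.004,0,0,0,1,0,0,0.004,0,0,0,1,0,0,0,0,0,0,1]'; python3 go.py .5551 .1584 .0925 .434
```

```text
t: 13.3
ee_pos: [0.5549, 0.1583, 0.1266]
ee_rot: [0.538, 0.843, -0.0, -0.0]
ft_force: [-0.4, 0.2, -2.1]
grip_width: 0.0352
t 13.3 pos [0.5549 0.1583 0.1266] yaw 0.4339 F [-0.4  0.2 -2.1] w 0.0352
shift mm now-axes [-0.   0.2 34.1] target-axes [ 0.   0.2 34.1] turn [-0.06 -0.01 -0.01] j [ 0.28  0.25 -0.15  1.18 -0.    1.41]
```

```bash
python3 -m creep '[0,0,0.004,0,0,0,1,0,0,0.004,0,0,0,1,0,0,0.004,0,0,0,1,0,0,0.004,0,0,0,1,0,0,0.004,0,0,0,1,0,0,0.004,0,0,0,1,0,0,0,0,0,0,1]'; python3 go.py .5551 .1584 .0925 .434; python3 -m creep '[0,0,0.002,0,0,0,1,0,0,0.002,0,0,0,1,0,0,0,0,0,0,1]'; python3 go.py .5551 .1584 .0925 .434
```

```text
t: 14.0
ee_pos: [0.5549, 0.1583, 0.1002]
ee_rot: [0.538, 0.843, -0.0, -0.0]
ft_force: [-0.4, -0.2, -2.1]
grip_width: 0.0345
t 14.0 pos [0.5549 0.1583 0.1002] yaw 0.4339 F [-0.4 -0.2 -2.1] w 0.0345
shift mm now-axes [-0.   0.2  7.7] target-axes [-0.   0.2  7.7] turn [-0.07 -0.01 -0.01] j [ 0.28  0.26 -0.19  1.12  0.    1.41]
t: 14.3
ee_pos: [0.5551, 0.1584, 0.096]
ee_rot: [0.538, 0.843, -0.0, -0.0]
ft_force: [0.6, 0.4, -1.6]
grip_width: 0.035
t 14.3 pos [0.5551 0.1584 0.096 ] yaw 0.4339 F [ 0.6  0.4 -1.6] w 0.035
shift mm now-axes [-0.  -0.   3.5] target-axes [-0.  -0.   3.5] turn [-0.05 -0.01 -0.  ] j [ 0.28  0.26 -0.2   1.11  0.    1.41]
```

```bash
python3 -m creep '[0,0,0.0015,0,0,0,1,0,0,0.001,0,0,0,1,0,0,0,0,0,0,1]'; python3 -m creep '[0,0,0.0015,0,0,0,1,0,0,0,0,0,0,1]';python3 -m creep '[0,0,0.0015,0,0,0,1,0,0,0,0,0,0,1]'; python3 go.py .5551 .1584 .0925 .434
```

```text
t: 14.6
ee_pos: [0.5553, 0.1584, 0.0936]
ee_rot: [0.538, 0.843, -0.0, -0.0]
ft_force: [0.0, -0.0, -1.5]
grip_width: 0.0346
t: 14.8
ee_pos: [0.5553, 0.1585, 0.0925]
ee_rot: [0.538, 0.843, 0.0, 0.0]
ft_force: [-0.5, -0.6, -0.5]
grip_width: 0.035
t: 15.0
ee_pos: [0.5553, 0.1585, 0.0928]
ee_rot: [0.538, 0.843, 0.001, 0.0]
ft_force: [-0.1, -0.4, -2.2]
grip_width: 0.0347
t 15.0 pos [0.5553 0.1585 0.0928] yaw 0.4339 F [-0.1 -0.4 -2.2] w 0.0347
shift mm now-axes [ 0.  -0.2  0.3] target-axes [ 0.  -0.2  0.3] turn [ 0.08  0.01 -0.01] j [ 0.28  0.26 -0.2   1.1   0.    1.41]
```

```bash
python3 -m creep '[0,0,0.003,0,0,0,1]'; python3 -m creep '[0,0,0,0,0,0,1,0,0,0,0,0,0,1]'; python3 go.py .5551 .1584 .0925 .434
```

```text
t: 15.1
ee_pos: [0.5554, 0.1584, 0.0923]
ee_rot: [0.538, 0.843, 0.001, 0.001]
ft_force: [-12.4, -3.5, 35.0]
grip_width: 0.0352
t: 15.3
ee_pos: [0.5553, 0.1584, 0.0931]
ee_rot: [0.538, 0.843, 0.001, 0.001]
ft_force: [-0.6, -0.2, -1.2]
grip_width: 0.0345
t 15.3 pos [0.5553 0.1584 0.0931] yaw 0.4339 F [-0.6 -0.2 -1.2] w 0.0345
shift mm now-axes [ 0.1 -0.2  0.6] target-axes [ 0.1 -0.2  0.6] turn [ 0.22  0.04 -0.01] j [ 0.28  0.26 -0.21  1.1  -0.    1.41]
```

The tier stands on a hard stop at z = .0925, where home is expected, and it resisted a 35 N push. I release and rise.

```bash
python3 -m creep '[0,0,0,0,0,0,-0.4,0,0,0,0,0,0,-0.4,0,0,0,0,0,0,-0.4,0,0,0,0,0,0,-0.4,0,0,0,0,0,0,-0.4,0,0,-0.01,0,0,0,-0.4,0,0,-0.02,0,0,0,-0.4,0,0,-0.03,0,0,0,-0.4,0,0,-0.03,0,0,0,-0.4,0,0,-0.02,0,0,0,-0.4,0,0,0,0,0,0,-0.4]'; python3 go.py .5553 .1584 .121 .434
python3 - <<'E'
from h import *
TC=[*CARR[:4],box(0,0,.124,.124,.07,.088),box(0,0,.036,.036,.07,.106)]
im=r.capture("side"); n="side"; u=proj(n,[[.556,.16,.1]])[0]*6; o=cv2.resize(im,None,fx=6,fy=6,interpolation=cv2.INTER_CUBIC)
c,s=np.cos(.434),np.sin(.434)
def line(h,z,cx=.5545,cy=.1585):
    w=np.array([[cx+a*c-b*s,cy+a*s+b*c,z] for a,b in((h,h),(h,-h),(-h,-h),(-h,h))])
    cv2.polylines(o,[np.int32((proj(n,w)+.5)*6-.5)],True,(255,0,255),1)
line(.062,.088);line(.018,.106);line(.005,.136)
cv2.imwrite("pics/f.png",o[int(u[1])-250:int(u[1])+280,int(u[0])-300:int(u[0])+300,::-1])
E
```

```text
t: 16.4
ee_pos: [0.5551, 0.1584, 0.2086]
ee_rot: [0.538, 0.843, 0.001, 0.001]
ft_force: [0.5, 0.3, 0.1]
grip_width: 0.06
t 16.4 pos [0.5551 0.1584 0.2086] yaw 0.4339 F [0.5 0.3 0.1] w 0.06
shift mm now-axes [-0.  -0.1 87.6] target-axes [-0.1  0.2 87.6] turn [ 0.22  0.03 -0.01] j [0.28 0.22 0.   1.35 0.   1.41]
```

View pics/f.png

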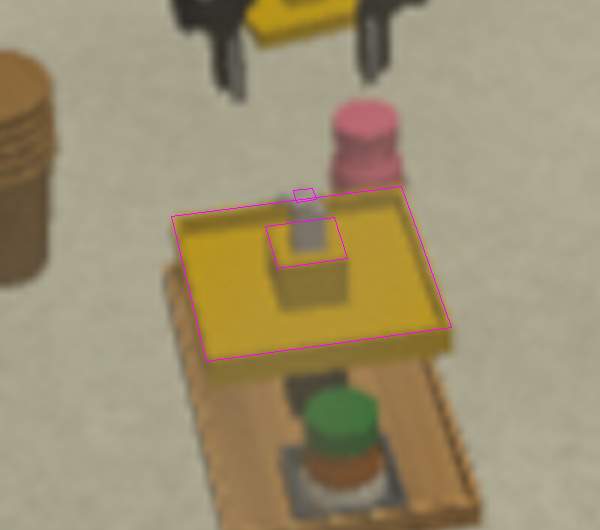

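The tier outline matches the home height: its right corner is at (450,326), the hub top at (307,243), and the bare mast sticks up through it at (308,215). Next I grip the mast.

```bash
python3 -m creep '[0,0,0.015,0.2,0,0,-0.4,0,0,0.025,0,0,0,-0.4,0,0,0.02,0,0,0,-0.4,0,0,0.012,0,0,0,-0.4,0,0,0,0,0,0,-0.4]'; python3 go.py .5552 .1584 .1205 .434
```

```text
t: 16.95
ee_pos: [0.5513, 0.1573, 0.124]
ee_rot: [0.538, 0.843, -0.004, -0.003]
ft_force: [-0.4, 0.2, -0.3]
grip_width: 0.0595
t 16.95 pos [0.5513 0.1573 0.124 ] yaw 0.4339 F [-0.4  0.2 -0.3] w 0.0595
shift mm now-axes [-0.6  4.   3.4] target-axes [-0.6  4.   3.5] turn [-0.57 -0.05 -0.  ] j [ 0.28  0.25 -0.15  1.18 -0.    1.42]
```

```bash
python3 -m creep '[-0.0005,0.004,0.0025,-0.6,0,0,-0.4,0,0,0,0,0,0,-0.4]'; python3 go.py .5552 .1584 .1205 .434; python3 -m creep '[0,0,0,0,0,0,-0.4]'; python3 go.py .5552 .1584 .1205 .434
```

```text
t: 17.15
ee_pos: [0.5548, 0.1584, 0.1201]
ee_rot: [0.538, 0.843, -0.0, -0.001]
ft_force: [-0.5, 0.3, 0.8]
grip_width: 0.0598
t 17.15 pos [0.5548 0.1584 0.1201] yaw 0.4339 F [-0.5  0.3  0.8] w 0.0598
shift mm now-axes [-0.2  0.3 -0.4] target-axes [-0.2  0.3 -0.4] turn [-0.05 -0.07 -0.  ] j [ 0.28  0.25 -0.16  1.16  0.    1.41]
t: 17.25
ee_pos: [0.5552, 0.1586, 0.1206]
ee_rot: [0.538, 0.843, 0.0, -0.0]
ft_force: [0.4, -0.0, 1.1]
grip_width: 0.0597
t 17.25 pos [0.5552 0.1586 0.1206] yaw 0.4339 F [ 0.4 -0.   1.1] w 0.0597
shift mm now-axes [-0.2 -0.1  0.1] target-axes [-0.2 -0.1  0.1] turn [ 0.   -0.07 -0.  ] j [ 0.28  0.25 -0.16  1.16  0.    1.41]
```

```bash
python3 -m creep '[0,0,0,0,0,0,1,0,0,0,0,0,0,1,0,0,0,0,0,0,1,0,0,0,0,0,0,1,0,0,0,0,0,0,1,0,0,0,0,0,0,1,0,0,0,0,0,0,1,0,0,0,0,0,0,1,0,0,0,0,0,0,1,0,0,0,0,0,0,1,0,0,0,0,0,0,1,0,0,0,0,0,0,1]'; python3 go.py .5552 .1584 .1205 .434
```

```text
t: 18.45
ee_pos: [0.5553, 0.1585, 0.1222]
ee_rot: [0.538, 0.843, 0.001, 0.0]
ft_force: [-1.2, -1.6, -1.2]
grip_width: 0.0143
t 18.45 pos [0.5553 0.1585 0.1222] yaw 0.4339 F [-1.2 -1.6 -1.2] w 0.0143
shift mm now-axes [-0.  -0.1  1.7] target-axes [-0.  -0.1  1.7] turn [ 0.07 -0.04 -0.01] j [ 0.28  0.25 -0.15  1.17  0.    1.41]
```

```bash
python3 -m creep '[0,0,-0.003,0,0,0,1,0,0,-0.005,0,0,0,1,0,0,-0.005,0,0,0,1,0,0,0,0,0,0,1]'; python3 go.py .5553 .1585 .222 .434
```

```text
t: 18.85
ee_pos: [0.5542, 0.1582, 0.134]
ee_rot: [0.538, 0.843, -0.001, -0.001]
ft_force: [-0.7, -0.4, -6.2]
grip_width: 0.0146
t 18.85 pos [0.5542 0.1582 0.134 ] yaw 0.4339 F [-0.7 -0.4 -6.2] w 0.0146
shift mm now-axes [ -0.1   0.8 -88. ] target-axes [ -0.2   1.1 -88. ] turn [-0.16 -0.09 -0.  ] j [ 0.28  0.24 -0.13  1.2   0.    1.41]
```

```bash
python3 -m creep '[0,0,-0.006,0,0,0,1,0,0,-0.008,0,0,0,1,0,0,-0.01,0,0,0,1,0,0,-0.01,0,0,0,1,0,0,-0.01,0,0,0,1,0,0,-0.01,0,0,0,1,0,0,-0.01,0,0,0,1,0,0,-0.008,0,0,0,1,0,0,-0.006,0,0,0,1,0,0,-0.004,0,0,0,1,0,0,0,0,0,0,1,0,0,0,0,0,0,1]'; python3 go.py .5553 .1585 .222 .434
python3 - <<'E'
from h import *
n="side"; im=r.capture(n); p=r.get_state()["ee_pos"]; z=p[2]-.1222; print("dz",z); u=proj(n,[[.556,.16,.1+z]])[0]*6; o=cv2.resize(im,None,fx=6,fy=6,interpolation=cv2.INTER_CUBIC)
c,s=np.cos(.434),np.sin(.434)
def line(h,hy,zz,cx=p[0]-.0008,cy=p[1]):
    w=np.array([[cx+a*c-b*s,cy+a*s+b*c,zz+z] for a,b in((h,hy),(h,-hy),(-h,-hy),(-h,hy))])
    cv2.polylines(o,[np.int32((proj(n,w)+.5)*6-.5)],True,(255,0,255),1)
line(.062,.062,.088);line(.065,.115,.018);line(.065,.115,0)
cv2.imwrite("pics/g.png",o[max(0,int(u[1])-200):int(u[1])+380,int(u[0])-300:int(u[0])+300,::-1])
for t in("jar_green","jar_blue"):
  r.capture("top"); print(t,[(round(d["conf"],2),np.round(np.array(d["point"])*[640,400])) for d in r.search_frame("top",t)], [proj("top",[[p[0]-k*.083*s,p[1]+k*.083*c,.055+z]])[0].round() for k in(1,-1)])
E
```

```text
t: 20.05
ee_pos: [0.5549, 0.1583, 0.2245]
ee_rot: [0.538, 0.843, -0.0, -0.001]
ft_force: [-0.6, 0.6, -7.2]
grip_width: 0.0146
t 20.05 pos [0.5549 0.1583 0.2245] yaw 0.4339 F [-0.6  0.6 -7.2] w 0.0146
shift mm now-axes [-0.   0.5  2.5] target-axes [-0.   0.5  2.5] turn [-0.05 -0.08 -0.01] j [0.28 0.23 0.04 1.39 0.   1.41]
dz 0.10221024946066679
jar_green [] [array([241., 204.]), array([292., 181.])]
jar_blue [(0.63, array([326., 185.])), (0.53, array([294., 180.]))] [array([241., 204.]), array([292., 181.])]
```

View pics/g.png

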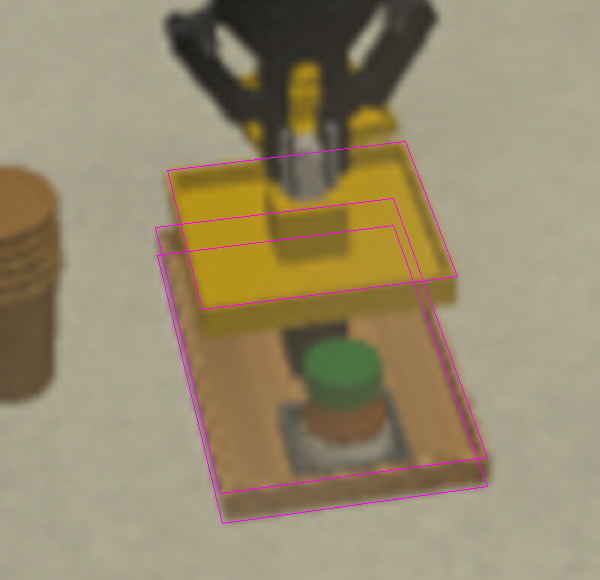

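The tray at (223–488, 460–520) and the tier both match the level, 102 mm-raised outline, and the green jar is upright in its pocket. The blue lid shows in the top view at pixel (294,180), against (292,181) predicted.

```bash
python3 -c "
from station import r
s=r.get_state(); print(s['ee_pos'],s['ft_force'],abs(s['qvel']).max()); print(r.finish_job())"
```

```text
[0.55473332 0.15831814 0.22429692] [ 0.78777388  0.63578055 -6.1198923 ] 0.0032899562517895663
the job is handed in; nothing more can be done
None
```

I lowered the 124 mm tier over the mast and gripped the bare mast top. I then lifted the carrier about 10 cm and handed the job in with the arm holding it still; no verdict was reported. It took about 20 s of the 67 s allowed.

**Tier home:** it came to a hard stop at TCP z = .0925, the height expected for home. It resisted a 35 N push, and the side view matched the home outline.

**Lift:** at the end the carrier was about 102 mm up and looked level. The wrist carried 6–7 N and the grip width read 14.6 mm. The joints were nearly still, at most 0.003 rad/s.

**Jars:** the green jar was upright in its pocket in the side picture. The blue jar was hidden there; the top camera put it about 2 pixels (roughly 6 mm) from its predicted spot.

**Checks that missed or disagreed:**
- The top-camera network did not find the green jar in the final check.
- The two cameras differed by about 3 mm in x for both the carrier and the tier. I averaged them and settled the rest by feel on the mast.
- The TCP rose 1.7 mm as the jaws closed on the mast. The tips may have brushed the hub, but the final side view showed the tier still home.

I did not measure the cups, snack box and sugar carton again at the end, but no move passed near them.

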